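# Unhasp the stores chest and raise its lid

### The job

Open the grey stores chest: flip the hasp off its staple and swing it right over, so that it hangs down the front of the chest, and only then raise the lid and leave it standing open, close to upright. Leave the bottles to the left of the chest and the flat scraper in front of it where they are.

Things in the scene. Friction and masses are not known exactly. Their poses are not given: they have to be found in the camera images.
- chest: grey steel chest fixed to the table, 200 mm deep (its x), 300 mm wide (its y), 120 mm high without the lid. Origin: centre of its underside; x points from its front (the robot's side, hasp side) to its back (lid hinge), y along the front, z up. The closed lid's flat top is 126 mm above the origin and reaches from x = -103 mm to +103 mm, y = -153 to +153 mm
- hasp (a joint): angle of the hasp, rad: 0 flat on the lid with its slot over the staple, pi/2 straight up, pi level and pointing away from the lid, stop at 4.55 hanging down the front. No spring or catch: it turns very easily if lifted along its arc (a fingertip that only drags the tab level jams by friction), and falls by its own weight to whichever side of upright it is on
- lid (a joint): angle of the lid, rad: 0 shut, pi/2 upright, stop at 1.7. The lid (0.3 kg) is hinged along the chest's back edge; the hinge is stiff, so the lid stays at any angle where it is left; about 5 N at the handle raises it
- hasp_pin (a point): centre of the hasp's hinge pin, which lies along the chest's y just before the front edge of the lid, 3 mm above the lid's top; chest frame (-112, -90, 129) mm. Fixed to the chest; its axes are the chest's
- hasp_tab (a point): middle of the top edge of the hasp's tab. The hasp is a steel strap 40 mm wide, 3 mm thick, flat on the lid from the pin to 85 mm behind it; it ends in a tab 42 mm long that slopes up and back at 38 degrees, with room under it for a fingertip to come in from behind. Hasp shut: this edge is 118 mm behind the pin (chest x), 28 mm above the lid's top. x along the strap from the pin
- staple_top (a point): top of the staple, a small steel U-shaped bar (18 mm long along the chest's x, 6 mm thick) fixed on the lid 60 mm behind the hasp pin; it stands 18 mm above the lid through the hasp's slot. Moves with the lid
- lid_handle (a point): middle of the straight grip bar of the bow handle on the lid: a round steel bar 12 mm thick and 110 mm long along the chest's y, its centre line 40 mm above the lid's top, 28 mm behind the lid's front edge; with the lid shut at chest frame (-75, 40, 166) mm. Moves and turns with the lid
- lid_hinge (a point): middle of the lid's hinge axis, which lies along the chest's y at chest frame (103, 0, 120) mm; fixed to the chest
- bottle: bystander: brown bottle with a red screw cap, 68 mm wide, 118 mm high, standing to the left of the chest; origin at the centre of its underside
- scraper: bystander: flat beige scraper, 56 x 115 x 9 mm, lying in front and to the left of the chest; origin at the centre of its underside

How it is judged:
On the way, in this order (a step that is already met when the one before it is completed fails the run):
1. the hasp is off its staple and swung right over to the front, with the lid still shut (value of joint hasp above 2.6 rad and value of joint lid below 0.12 rad), for 0.2 s.
2. the lid is raised close to upright (value of joint lid above 1.15 rad), for 0.2 s.
At the end, for the whole second after the job is handed in: The hasp hangs forward over the front of the chest (more than 2.6 rad from its shut position) and the lid stands still, open by more than 1.15 rad (66 degrees; anything up to its stop will do) (value of joint hasp above 2.6 rad and value of joint lid above 1.15 rad and velocity of joint lid between -0.1 and 0.1 rad/s); the robot touches nothing.
It fails at once if the lid is lifted (more than 0.12 rad) while the hasp is still on the lid (less than 1.5 rad) (value of joint lid above 0.12 rad and value of joint hasp below 1.5 rad).
It fails at once if the bottle or the scraper is moved by more than 40 mm (distance of any of bottle, scraper from where it was at the start of the episode above 0.04 m).
It also fails if it takes over 58 s, if anything falls off the work surface, if the arm or the gripper's body presses on something with over 40 N, if the wrist force passes 120 N, or if a joint passes its speed limit or range.

### The arm

A 7-joint arm with a two-finger parallel gripper is mounted at the origin on a cart in front of the work surface, level with it; the furniture and walls round the work are solid. World frame = base frame: x ahead of the robot, y to its left, z up, the work surface at z = 0. Lengths are in m, angles in rad, forces in N, time in s.
With the tool pointing down it reaches from about 0.425 to 0.875 m from the base axis. Payload 8.4 kg.
Tool frame: the origin (TCP) lies on the centre line of the jaws, within the pads' length; the fingertips stand 8 mm ahead of it and the grasp point (between the pads) lies 11 mm behind it; y points along the fingers, z is the direction in which the jaws open and shut, and the axes are right-handed (so a half turn about y gives the same grasp; the last joint's range is limited). The gripper opens to 85 mm and grips with 20 to 120 N. Pads are 22 mm wide; open, the fingers measure 114 mm over their backs; the gripper's body (76 mm by 85 mm) begins 54 mm behind the grasp point. The pads swing forward as they close: fully open they stand 13 mm farther back than shut.
Start: joints at [-1.27, 0.333, 0.04, 1.465, -0.013, 1.343, -0.059], TCP at [0.253, 0.599, 0.239] pointing down, gripper open.
Joint ranges: [-2.58, 2.58], [-0.38, 2.09], [-1.3, 1.39], [0.25, 2.4], [-1.5, 4.64], [0.08, 2.09], [-2.65, 2.65]. Speed limits (rad/s): [2.22, 2.22, 2.79, 2.79, 3.14, 3.14, 3.14].

### API

Orientations are given as a rotation vector (axis times angle).
In Python, from workcell import * gives the robot as it stands.
- The arm moves only by the tool arm_command, never from a script. Its argument "deltas" is a list that holds one entry, the list of rows, each a list of 6 numbers: the shift along the tool's x, y, z scaled (see below), then the turn, a rotation vector about the tool's x, y, z scaled (see below). A call has 1 to 20 rows; each row is the pose to reach, as a shift and turn from the pose commanded when the call began, along the tool's axes at that moment; what a row does not reach only later rows make up. The controller multiplies each number of a shift by 0.25 m and each number of a turn by 30 degrees. A row lasts 1/12 s, in which the tool goes at most 41.7 mm and 7.16 degrees, less where a joint would pass 70% of its speed; a pose out of reach is approached as far as the arm can. A call with a number of a shift or a turn outside -1 to 1 is refused whole. A call with a gripper value outside its range is refused whole. "grip" is the opening in per cent of the stroke, from 0 (shut) to 100 (fully open), set as the call begins (left out, the last holds). The fingers move at their own pace and stop on an object; "newtons" is the grip in N (left out, the last holds). Time passes only in rows, so rows that repeat a pose let the fingers close. It gives the time, the measured TCP pose, the force and the opening at its end, in the units of the state.
- sense(): the state, without advancing time (a new reading comes with each control period).
- capture(name): name is "side" or "top"; returns the picture (480x640x3 uint8, red, green, blue); there is no depth.
- calibration(name): a dict with "fovy" (degrees; the focal length in pixels is half the picture's height over the tangent of half this angle, whatever the lens; pixels are square), "cx", "cy" (the principal point, pixels), "camera_from_world" (4x4, takes a point from world to camera coordinates). Camera axes: x right, y up, looking along -z (the intrinsics and any distortion apply to the point x, -y, -z); pixel columns grow to the right and rows downward; lengths in m; the calibration is good to about 2 mm. A picture is of the moment at which its call begins. calibration takes no time and is no camera call.
- job_done(): hands the job in, once; it reports no verdict.
The state is a dict: "time_s": time; "joints": joint angles; "joint_vel": joint speeds; "joint_torque": joint torques, N m; "tcp_pos": TCP position; "eef_rot": TCP orientation; "ft_force": force on the tool from outside, world axes, zero at the start; "ft_torque": the same for the moment, N m; "opening": finger opening in m.
Only numpy, scipy, OpenCV 4.12 (cv2) and the standard library are available. Lean on these libraries where they do the work, as an engineer would, in place of code of your own. Each camera call takes 0.05 s, during which the arm holds its last target. There are 200 camera calls.

## Working session

There is one attempt and no reset: what is moved stays moved. The work goes in short steps, Python scripts to look and compute and a tool call to move; the robot and the scene stay as the last step left them, time stands still between calls to the robot, and variables do not carry over. Pictures are saved under pics/ and viewed, about 8 in all and at most 12, crops included, and the job is handed in when it is done.

Besides the shell and the picture viewer there is one more tool, called after "Emit:" as a command line: name --argument value ..., lists and objects as JSON in quotes. arm_command: Moves the arm, as the interface text tells. Shifts and turns lie within -1 to 1; 1 stands for 0.25 m of shift or 30 degrees of turn. Its arguments: {"type":"object","properties":{"deltas":{"type":"array"},"grip":{"type":"number"},"newtons":{"type":"number"}},"required":["deltas"]}

```bash
mkdir -p pics
python3 - <<'E'
from workcell import *
import cv2
for n in ("side","top"):
    im=capture(n); cv2.imwrite(f"pics/{n}0.png",im[:,:,::-1]); c=calibration(n); print(n,c)
s=sense(); print(s)
E
```

```text
side {'fovy': 54.81737793378901, 'cx': 314.72754563065047, 'cy': 236.55828302534604, 'camera_from_world': array([[-0.99317277, -0.1163233 ,  0.00876004,  0.54960104],
       [ 0.06984678, -0.53284559,  0.84332497, -0.05260931],
       [-0.09343059,  0.83817926,  0.53733254, -1.01065606],
       [ 0.        ,  0.        ,  0.        ,  1.        ]])}
top {'fovy': 49.68392691315117, 'cx': 312.8634114848343, 'cy': 245.431103441387, 'camera_from_world': array([[-0.01247618, -0.99982628,  0.01384772,  0.17406974],
       [ 0.99791957, -0.01157396,  0.06342374, -0.51907235],
       [-0.06325245,  0.0146102 ,  0.99789061, -0.9556822 ],
       [ 0.        ,  0.        ,  0.        ,  1.        ]])}
{'time_s': 0.1, 'joints': array([-1.27020629,  0.33382982,  0.03986766,  1.46618448, -0.01342444,
        1.34328531, -0.05847832]), 'joint_vel': array([ 0.00155073, -0.00081244, -0.0008489 , -0.00200342, -0.00116631,
       -0.00104975, -0.00041683]), 'joint_torque': array([ 4.57140268e-03, -6.60013676e+01,  1.37088083e+00, -4.06471932e+01,
        1.72748161e-02,  8.98645667e-03, -1.11433934e-06]), 'tcp_pos': array([0.2528528 , 0.59837202, 0.23851603]), 'eef_rot': array([-1.54937892,  0.31384398, -0.31350123]), 'ft_force': array([-0.52222092, -0.40785947,  0.55435381]), 'ft_torque': array([0.01833724, 0.0257096 , 0.01908902]), 'opening': 0.08544161560303934}
```

View pics/side0.png

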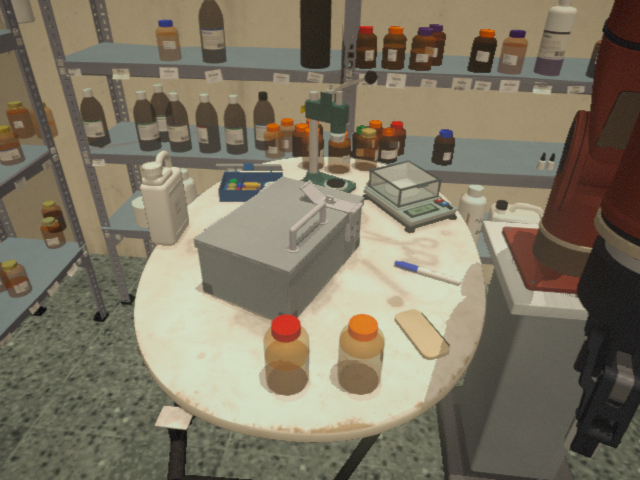

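View pics/top0.png

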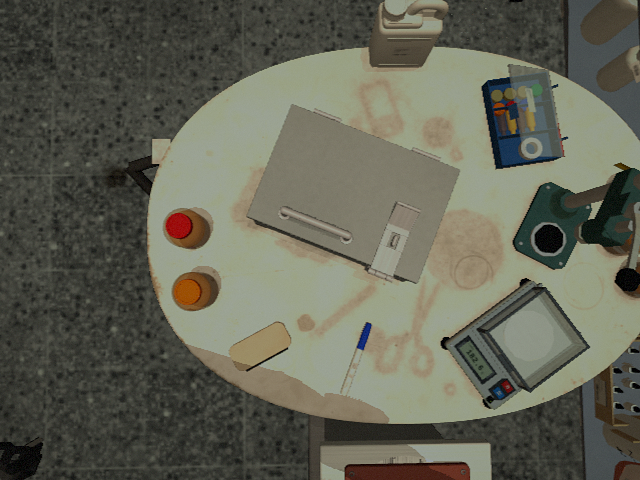

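The side view shows the chest, with the handle bar near (308,228), the hasp near (335,200), two bottles and the scraper. The top view shows lid corners at about (292,105), (459,169), (415,283) and (248,216). The handle runs from (284,212) to (349,238), and the hasp from (382,275) to (407,206). I'll fit the chest pose from these.

```bash
cat > h.py <<'E'
from workcell import *
import numpy as np, cv2
from scipy.spatial.transform import Rotation as R
from scipy.optimize import least_squares
def proj(n,P):
    c=calibration(n); f=240/np.tan(np.radians(c["fovy"]/2)); T=c["camera_from_world"]
    p=np.atleast_2d(P)@T[:3,:3].T+T[:3,3]
    return np.c_[c["cx"]+f*p[:,0]/-p[:,2], c["cy"]-f*p[:,1]/-p[:,2]]
def world(P,v):
    P=np.atleast_2d(P)/1000.; return P@R.from_euler("z",v[2]).as_matrix().T+[v[0],v[1],0]
E
python3 - <<'E'
from h import *
C=[(103,153,126),(103,-153,126),(-103,-153,126),(-103,153,126)]
px=np.array([(292,105),(459,169),(415,283),(248,216)])
r=least_squares(lambda v:(proj("top",world(C,v))-px).ravel(),[.6,.1,-.36]); v=r.x
print("pose",v,np.degrees(v[2]),"res",r.fun.round(1))
K=dict(tab=(6,-90,154),pin=(-112,-90,129),staple=(-52,-90,144),handle=(-75,40,166),h1=(-75,95,166),h2=(-75,-15,166),hinge=(103,0,120),c1=C[0],c2=C[1],c3=C[2],c4=C[3])
for k,p in K.items():
    w=world(p,v); print(k,w.round(3),np.hypot(*w[0,:2]).round(3),proj("top",w).round(0),proj("side",w).round(0))
print(R.from_rotvec(sense()["eef_rot"]).as_matrix().round(3))
for n,s in(("top",(230,85,480,300)),("side",(190,160,400,320))):
    im=cv2.imread(f"pics/{n}0.png"); a,b,c,d=s; m=cv2.resize(im[b:d,a:c],None,fx=3,fy=3,interpolation=2)
    for p in K.values():
        q=(proj(n,world(p,v))[0]-[a,b])*3; cv2.circle(m,tuple(q.astype(int).tolist()),4,(0,0,255),1)
    cv2.imwrite(f"pics/{n}_ov.png",cv2.resize(m,(390,500 if n=='side' else 335)) if 0 else m)
a=cv2.imread("pics/top_ov.png");b=cv2.imread("pics/side_ov.png")
h=max(a.shape[0],b.shape[0]);o=np.zeros((h,a.shape[1]+b.shape[1],3),np.uint8);o[:a.shape[0],:a.shape[1]]=a;o[:b.shape[0],a.shape[1]:]=b
cv2.imwrite("pics/ov.png",cv2.resize(o,(800,int(800*h/o.shape[1]))))
E
```

```text
pose [ 0.60159409  0.10037168 -0.38731256] -22.191375138469375 res [-0.9 -1.7  1.4  0.5  2.1  0.8 -2.6  0.2]
tab [[0.573 0.015 0.154]] 0.573 [[408. 207.]] [[305. 184.]]
pin [[0.464 0.059 0.129]] 0.468 [[380. 275.]] [[356. 208.]]
staple [[0.519 0.037 0.144]] 0.521 [[394. 241.]] [[330. 195.]]
handle [[0.547 0.166 0.166]] 0.572 [[315. 223.]] [[308. 216.]]
h1 [[0.568 0.217 0.166]] 0.608 [[283. 210.]] [[292. 230.]]
h2 [[0.526 0.115 0.166]] 0.539 [[348. 236.]] [[323. 203.]]
hinge [[0.697 0.061 0.12 ]] 0.7 [[375. 137.]] [[243. 205.]]
c1 [[0.755 0.203 0.126]] 0.782 [[291. 103.]] [[193. 238.]]
c2 [[ 0.639 -0.08   0.126]] 0.644 [[460. 169.]] [[282. 176.]]
c3 [[ 0.448 -0.002  0.126]] 0.448 [[417. 284.]] [[364. 196.]]
c4 [[0.564 0.281 0.126]] 0.63 [[245. 216.]] [[289. 271.]]
[[ 0.921 -0.     0.389]
 [-0.389 -0.001  0.921]
 [ 0.    -1.    -0.001]]
```

View pics/ov.png

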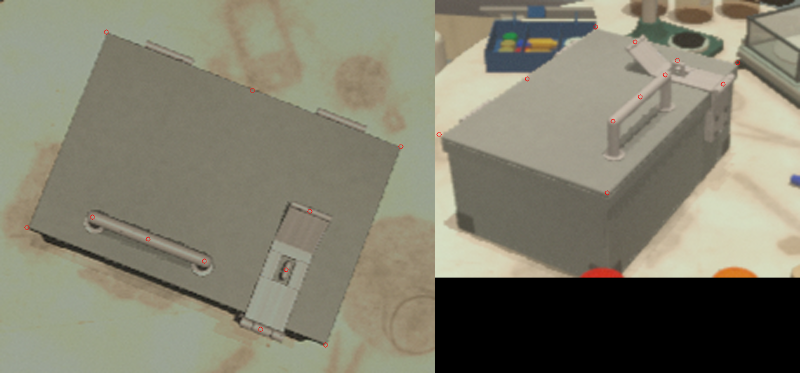

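The overlay matches the image to within a few mm. The tool is already aligned with the chest: tool x is chest x, y is down, and z is chest y. I'll grip the tab by its 40 mm width and carry it round the arc.

Emit:
arm_command --deltas '[[[0.1,0,-0.08,0,0,0],[0.22,0,-0.18,0,0,0],[0.34,0,-0.28,0,0,0],[0.46,0,-0.37,0,0,0],[0.58,0,-0.47,0,0,0],[0.7,0,-0.57,0,0,0],[0.82,0,-0.66,0,0,0],[0.92,0,-0.75,0,0,0],[1,0,-0.81,0,0,0],[1,0,-0.81,0,0,0]]]' --grip 100 --newtons 20

```text
time_s: 0.93
tcp_pos: [0.4076, 0.3093, 0.2394]
eef_rot: [-1.548, 0.319, -0.321]
ft_force: [0.1, -0.1, 0.3]
opening: 0.0853
```

Emit:
arm_command --deltas '[[[0.1,0,-0.08,0,0,0],[0.22,0,-0.18,0,0,0],[0.34,0,-0.28,0,0,0],[0.46,0,-0.37,0,0,0],[0.58,0,-0.47,0,0,0],[0.7,0,-0.57,0,0,0],[0.82,0,-0.66,0,0,0],[0.92,0,-0.75,0,0,0],[1,0,-0.81,0,0,0],[1,0,-0.81,0,0,0],[1,0,-0.81,0,0,0],[1,0,-0.81,0,0,0]]]'

```text
time_s: 1.93
tcp_pos: [0.5556, 0.0322, 0.2389]
eef_rot: [-1.548, 0.314, -0.312]
ft_force: [1.4, 0.9, 0.1]
opening: 0.0853
```

```bash
cat >> h.py <<'E'
V=[0.60159409,0.10037168,-0.38731256]
def rep(P=None):
    s=sense(); M=R.from_rotvec(s["eef_rot"]).as_matrix()
    print(s["time_s"],"tcp",s["tcp_pos"].round(4),"chest",((s["tcp_pos"]-[V[0],V[1],0])@R.from_euler("z",V[2]).as_matrix()*1000).round(1),"F",s["ft_force"].round(1),"op",s["opening"].round(4),"q",s["joints"].round(2))
    if P is not None: print("tool delta/0.25:",((world(P,V)[0]-s["tcp_pos"])@M/.25).round(3)); print(R.from_matrix(M).as_rotvec().round(3), M.round(3).tolist())
E
python3 - <<'E'
from h import *
rep((-6,-90,140))
im=capture("top"); cv2.imwrite("pics/t1.png",cv2.resize(im[80:340,200:500,::-1],None,fx=2,fy=2))
E
```

```text
Traceback (most recent call last):
  File "h.py", line 14, in rep
    print(s["time_s"],"tcp",s["tcp_pos"].round(4),"chest",((s["tcp_pos"]-[V[0],V[1],0])@R.from_euler("z",V[2]).as_matrix()*1000).round(1),"F",s["ft_force"].round(1),"op",s["opening"].round(4),"q",s["joints"].round(2))
                                                                                                                                                                          ^^^^^^^^^^^^^^^^^^
AttributeError: 'float' object has no attribute 'round'
```

```bash
sed -i 's/s\["opening"\].round(4)/round(s["opening"],4)/' h.py
python3 - <<'E'
from h import *
rep((-6,-90,140))
E
```

```text
1.9333 tcp [0.5556 0.0322 0.2389] chest [-16.8 -80.6 238.9] F [1.4 0.9 0.1] op 0.0853 q [-0.6   0.15  0.52  1.72 -0.08  1.3   1.1 ]
tool delta/0.25: [ 0.044  0.396 -0.037]
[-1.548  0.314 -0.312] [[0.921, -0.001, 0.389], [-0.389, 0.0, 0.921], [-0.001, -1.0, -0.0]]
```

Emit:
arm_command --deltas '[[[0.044,0,-0.037,0,0,0],[0.044,0.08,-0.037,0,0,0],[0.044,0.17,-0.037,0,0,0],[0.044,0.23,-0.037,0,0,0],[0.044,0.26,-0.037,0,0,0],[0.044,0.26,-0.037,0,0,0],[0.044,0.26,-0.037,0,0,0],[0.044,0.26,-0.037,0,0,0]]]'

```text
time_s: 2.6
tcp_pos: [0.563, 0.0188, 0.1754]
eef_rot: [-1.547, 0.312, -0.314]
ft_force: [0.6, 0.3, 0.3]
opening: 0.0855
```

Run:
```python
from h import *
rep((-6,-90,140))
im=capture("side"); cv2.imwrite("pics/s1.png",cv2.resize(im[110:330,190:450,::-1],None,fx=3,fy=2.7,interpolation=2))
```

```text
2.6 tcp [0.563  0.0188 0.1754] chest [ -5.  -90.1 175.4] F [0.6 0.3 0.3] op 0.0855 q [-0.57  0.21  0.52  1.79 -0.12  1.17  1.16]
tool delta/0.25: [-0.004  0.142  0.   ]
[-1.547  0.312 -0.314] [[0.921, 0.001, 0.389], [-0.389, 0.0, 0.921], [0.001, -1.0, 0.001]]
```

View pics/s1.png

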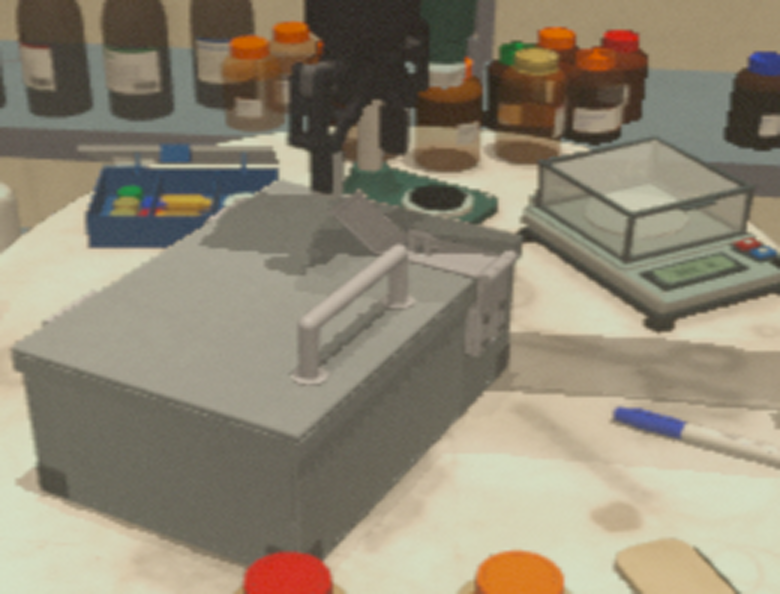

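The near finger at (325,190) stands beside the tab at (355,215), so the fingers straddle it as planned. I'll descend and close.

Emit:
arm_command --deltas '[[[0,0.07,0,0,0,0],[0,0.12,0,0,0,0],[0,0.14,0,0,0,0],[0,0.14,0,0,0,0],[0,0.14,0,0,0,0]]]'

```text
time_s: 3.07
tcp_pos: [0.5624, 0.0182, 0.1394]
eef_rot: [-1.548, 0.314, -0.313]
ft_force: [0.2, -0.2, 0.3]
opening: 0.0856
```

Emit:
arm_command --deltas '[[[0,0,0,0,0,0],[0,0,0,0,0,0],[0,0,0,0,0,0],[0,0,0,0,0,0],[0,0,0,0,0,0],[0,0,0,0,0,0],[0,0,0,0,0,0],[0,0,0,0,0,0],[0,0,0,0,0,0],[0,0,0,0,0,0]]]' --grip 25 --newtons 20

```text
time_s: 3.9
tcp_pos: [0.563, 0.0188, 0.1399]
eef_rot: [-1.547, 0.312, -0.314]
ft_force: [1.5, 3.1, 5.2]
opening: 0.039
```

Run:
```python
from h import *
rep((-6,-90,140))
```

```text
3.9 tcp [0.563  0.0188 0.1399] chest [ -4.9 -90.1 139.9] F [1.5 3.1 5.2] op 0.039 q [-0.56  0.25  0.52  1.83 -0.14  1.1   1.18]
tool delta/0.25: [-0.004 -0.001  0.   ]
[-1.547  0.312 -0.314] [[0.921, 0.001, 0.389], [-0.389, 0.001, 0.921], [0.001, -1.0, 0.001]]
```

Emit:
arm_command --deltas '[[[-0.003,-0.028,0,0,0,0],[-0.012,-0.058,0,0,0,0],[-0.02,-0.084,0,0,0,0],[-0.03,-0.107,0,0,0,0],[-0.045,-0.138,0,0,0,0],[-0.061,-0.167,0,0,0,0],[-0.081,-0.195,0,0,0,0],[-0.101,-0.221,0,0,0,0],[-0.125,-0.246,0,0,0,0],[-0.149,-0.268,0,0,0,0],[-0.149,-0.268,0,0,0,0]]]'

```text
time_s: 4.82
tcp_pos: [0.5267, 0.0337, 0.2063]
eef_rot: [-1.548, 0.314, -0.312]
ft_force: [-0.0, 5.1, -3.6]
opening: 0.0395
```

Run:
```python
from h import *
rep((-6,-90,140))
im=capture("side"); cv2.imwrite("pics/s2.png",cv2.resize(im[110:330,190:450,::-1],None,fx=3,fy=2.7,interpolation=2))
```

```text
4.8167 tcp [0.5267 0.0337 0.2063] chest [-44.1 -90.1 206.3] F [-0.   5.1 -3.6] op 0.0395 q [-0.62  0.1   0.51  1.83 -0.06  1.23  1.08]
tool delta/0.25: [0.153 0.265 0.002]
[-1.548  0.314 -0.312] [[0.921, -0.002, 0.388], [-0.388, 0.001, 0.921], [-0.002, -1.0, -0.0]]
```

View pics/s2.png

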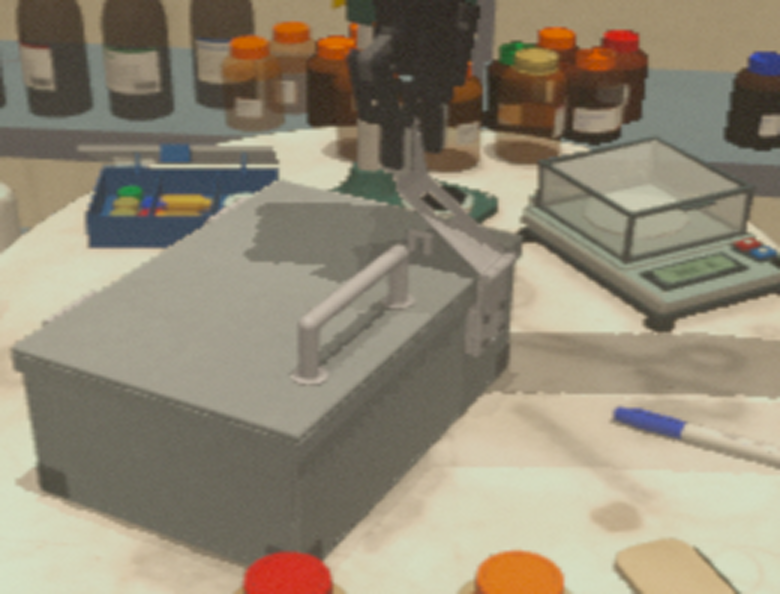

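The hasp is held at (410,190), turned about 42° and off the staple. I'll continue past upright.

Emit:
arm_command --deltas '[[[-0.027,-0.02,0,0,0,0],[-0.055,-0.039,0,0,0,0],[-0.085,-0.055,0,0,0,0],[-0.115,-0.069,0,0,0,0],[-0.147,-0.08,0,0,0,0],[-0.179,-0.089,0,0,0,0],[-0.212,-0.095,0,0,0,0],[-0.245,-0.099,0,0,0,0],[-0.278,-0.1,0,0,0,0],[-0.312,-0.098,0,0,0,0],[-0.345,-0.094,0,0,0,0],[-0.379,-0.087,0,0,0,0],[-0.411,-0.077,0,0,0,0],[-0.442,-0.066,0,0,0,0],[-0.442,-0.066,0,0,0,0]]]'

```text
time_s: 6.12
tcp_pos: [0.4246, 0.0758, 0.2233]
eef_rot: [-1.548, 0.314, -0.313]
ft_force: [-2.8, -1.1, 10.4]
opening: 0.039
```

Emit:
arm_command --deltas '[[[0,0,0,0,0,0],[0,0,0,0,0,0],[0,0,0,0,0,0],[0,0,0,0,0,0],[0,0,0,0,0,0],[0,0,0,0,0,0],[0,0,0,0,0,0],[0,0,0,0,0,0],[0,0,0,0,0,0],[0,0,0,0,0,0]]]' --grip 85

```text
time_s: 6.95
tcp_pos: [0.4263, 0.0757, 0.2228]
eef_rot: [-1.548, 0.314, -0.314]
ft_force: [-0.3, -0.2, -0.5]
opening: 0.0725
```

Run:
```python
from h import *
rep((-75,40,166))
im=capture("side"); cv2.imwrite("pics/s3.png",cv2.resize(im[110:330,190:450,::-1],None,fx=3,fy=2.7,interpolation=2))
```

```text
6.95 tcp [0.4263 0.0757 0.2228] chest [-153.   -89.   222.8] F [-0.3 -0.2 -0.5] op 0.0725 q [-0.71 -0.13  0.4   2.    0.05  1.27  0.84]
tool delta/0.25: [0.305 0.227 0.52 ]
[-1.548  0.314 -0.314] [[0.921, -0.0, 0.389], [-0.389, -0.0, 0.921], [-0.0, -1.0, -0.0]]
```

View pics/s3.png

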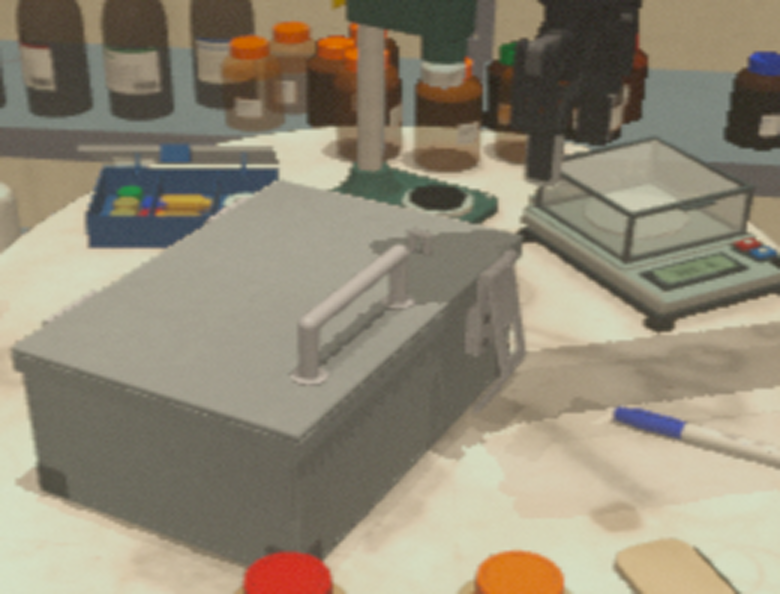

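The hasp now hangs down the front at (505,320) and the lid is shut. Next I'll move over the handle, turning the tool 90° about its y axis.

Emit:
arm_command --deltas '[[[0.05,-0.04,0.08,0,0.15,0],[0.1,-0.04,0.18,0,0.35,0],[0.17,-0.04,0.3,0,0.55,0],[0.24,-0.04,0.41,0,0.75,0],[0.29,-0.04,0.49,0,0.95,0],[0.305,-0.04,0.52,0,1,0],[0.305,-0.04,0.52,0,1,0]]]' --grip 55

```text
time_s: 7.58
tcp_pos: [0.5481, 0.1675, 0.2319]
eef_rot: [-1.45, 0.72, -0.72]
ft_force: [-1.1, 0.2, 0.1]
opening: 0.047
```

Emit:
arm_command --deltas '[[[0,0,0,0,0.2,0],[0,0,0,0,0.4,0],[0,0,0,0,0.6,0],[0,0,0,0,0.8,0],[0,0,0,0,1,0],[0,0,0,0,1,0]]]'

```text
time_s: 8.08
tcp_pos: [0.5466, 0.1651, 0.2329]
eef_rot: [-1.264, 1.121, -1.12]
ft_force: [-0.1, -0.7, -0.5]
opening: 0.0466
```

Emit:
arm_command --deltas '[[[0,0,0,0,0.2,0],[0,0,0,0,0.4,0],[0,0,0,0,0.6,0],[0,0,0,0,0.8,0],[0,0,0,0,1,0],[0,0,0,0,1,0],[0,0,0,0,1,0]]]'

```text
time_s: 8.67
tcp_pos: [0.5469, 0.1655, 0.2329]
eef_rot: [-0.997, 1.493, -1.493]
ft_force: [-0.3, 0.4, 0.6]
opening: 0.0469
```

Run:
```python
from h import *
rep((-75,40,155))
im=capture("top"); cv2.imwrite("pics/t2.png",cv2.resize(im[80:340,200:500,::-1],None,fx=2,fy=2))
```

```text
8.6667 tcp [0.5469 0.1655 0.2329] chest [-75.3  39.6 232.9] F [-0.3  0.4  0.6] op 0.0469 q [-0.82  0.18  0.51  1.69 -0.09  1.29 -0.68]
tool delta/0.25: [-0.001  0.312  0.001]
[-0.997  1.493 -1.493] [[-0.384, -0.0, 0.923], [-0.923, 0.0, -0.384], [-0.0, -1.0, -0.0]]
```

View pics/t2.png

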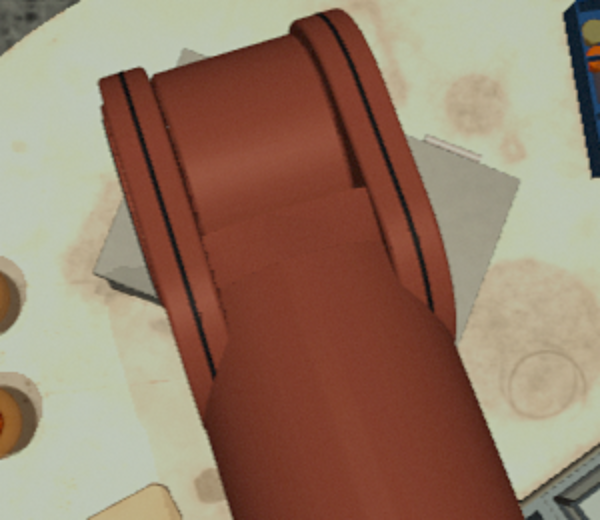

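The arm hides the handle in the top view. The numbers agree with the fit, so I'll descend and grip.

Emit:
arm_command --deltas '[[[0,0.08,0,0,0,0],[0,0.17,0,0,0,0],[0,0.25,0,0,0,0],[0,0.3,0,0,0,0],[0,0.312,0,0,0,0],[0,0.312,0,0,0,0],[0,0.312,0,0,0,0]]]'

```text
time_s: 9.3
tcp_pos: [0.5477, 0.1659, 0.1558]
eef_rot: [-0.992, 1.496, -1.497]
ft_force: [-0.3, -1.3, -0.1]
opening: 0.0468
```

Emit:
arm_command --deltas '[[[0,0,0,0,0,0],[0,0,0,0,0,0],[0,0,0,0,0,0],[0,0,0,0,0,0],[0,0,0,0,0,0],[0,0,0,0,0,0],[0,0,0,0,0,0],[0,0,0,0,0,0]]]' --grip 0 --newtons 30

```text
time_s: 9.97
tcp_pos: [0.5482, 0.1658, 0.1557]
eef_rot: [-0.99, 1.496, -1.498]
ft_force: [3.8, -1.0, 5.9]
opening: 0.0111
```

Run:
```python
from h import *
rep((-75,40,155))
# arc of lid about hinge, tool tilting k*angle about tool x (chest -y)
import json
M=R.from_rotvec(sense()["eef_rot"]).as_matrix()
g0=np.array([-75,0,166.]);h=np.array([103,0,120.])
for a in range(0,84,4):
    c,s=np.cos(np.radians(a)),np.sin(np.radians(a)); d=g0-h
    g=h+[c*d[0]+s*d[2],0,-s*d[0]+c*d[2]]
    t=np.radians(a*0.5) # tilt; tcp 11 mm ahead of grasp
    p=g+11*np.array([-np.sin(-t)*-1*-1 if 0 else -np.sin(t)*-1,0,-np.cos(t)])
    b=g0+[0,0,-11]
    q=(p-b)/250
    print(a,"no tilt z,y:",((g-g0)/250)[[0,2]].round(3)*[1,-1],"half tilt:",(q[[0,2]]*[1,-1]).round(3))
```

```text
9.9667 tcp [0.5482 0.1658 0.1557] chest [-74.2  40.4 155.7] F [ 3.8 -1.   5.9] op 0.0111 q [-0.8   0.25  0.5   1.79 -0.13  1.14 -0.66]
tool delta/0.25: [ 0.002  0.003 -0.003]
[-0.99   1.496 -1.498] [[-0.389, 0.002, 0.921], [-0.921, 0.0, -0.389], [-0.001, -1.0, 0.002]]
0 no tilt z,y: [ 0. -0.] half tilt: [ 0. -0.]
4 no tilt z,y: [ 0.015 -0.049] half tilt: [ 0.016 -0.049]
8 no tilt z,y: [ 0.033 -0.097] half tilt: [ 0.036 -0.097]
12 no tilt z,y: [ 0.054 -0.144] half tilt: [ 0.058 -0.144]
16 no tilt z,y: [ 0.078 -0.189] half tilt: [ 0.084 -0.19 ]
20 no tilt z,y: [ 0.106 -0.232] half tilt: [ 0.114 -0.233]
24 no tilt z,y: [ 0.136 -0.274] half tilt: [ 0.146 -0.275]
28 no tilt z,y: [ 0.17  -0.313] half tilt: [ 0.18  -0.314]
32 no tilt z,y: [ 0.206 -0.349] half tilt: [ 0.218 -0.351]
36 no tilt z,y: [ 0.244 -0.383] half tilt: [ 0.258 -0.386]
40 no tilt z,y: [ 0.285 -0.415] half tilt: [ 0.3   -0.417]
44 no tilt z,y: [ 0.328 -0.443] half tilt: [ 0.344 -0.446]
48 no tilt z,y: [ 0.372 -0.468] half tilt: [ 0.39  -0.472]
52 no tilt z,y: [ 0.419 -0.49 ] half tilt: [ 0.438 -0.495]
56 no tilt z,y: [ 0.466 -0.509] half tilt: [ 0.487 -0.514]
60 no tilt z,y: [ 0.515 -0.525] half tilt: [ 0.537 -0.531]
64 no tilt z,y: [ 0.565 -0.537] half tilt: [ 0.589 -0.543]
68 no tilt z,y: [ 0.616 -0.545] half tilt: [ 0.64  -0.553]
72 no tilt z,y: [ 0.667 -0.55 ] half tilt: [ 0.693 -0.558]
76 no tilt z,y: [ 0.718 -0.551] half tilt: [ 0.745 -0.561]
80 no tilt z,y: [ 0.77  -0.549] half tilt: [ 0.798 -0.559]
```

Emit:
arm_command --deltas '[[[0,-0.025,0.008,0,0,0],[0,-0.049,0.015,0,0,0],[0,-0.097,0.033,0,0,0],[0,-0.144,0.054,0,0,0],[0,-0.189,0.078,0,0,0],[0,-0.232,0.106,0,0,0],[0,-0.274,0.136,0,0,0],[0,-0.313,0.17,0,0,0],[0,-0.349,0.206,0,0,0],[0,-0.383,0.244,0,0,0],[0,-0.415,0.285,0,0,0]]]'

```text
time_s: 10.88
tcp_pos: [0.6093, 0.1409, 0.2589]
eef_rot: [-1.0, 1.503, -1.49]
ft_force: [-17.3, 4.5, 14.0]
opening: 0.0107
```

Run:
```python
from h import *
rep((105,40,155+137.8))
im=capture("side"); cv2.imwrite("pics/s4.png",cv2.resize(im[60:330,170:450,::-1],None,fx=2.2,fy=2.2,interpolation=2))
```

```text
10.8833 tcp [0.6093 0.1409 0.2589] chest [ -8.2  40.5 258.9] F [-17.3   4.5  14. ] op 0.0107 q [-0.72  0.3   0.54  1.52 -0.16  1.37 -0.57]
tool delta/0.25: [-0.002 -0.14   0.451]
[-1.     1.503 -1.49 ] [[-0.386, -0.008, 0.922], [-0.922, 0.003, -0.386], [0.0, -1.0, -0.009]]
```

View pics/s4.png

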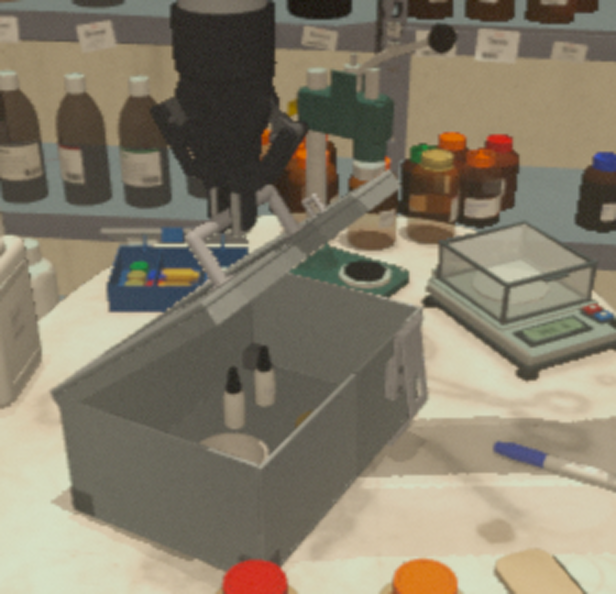

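The lid is about 40° open, held by the handle at (240,220). The hasp still hangs in front. I'll continue.

Emit:
arm_command --deltas '[[[0,-0.028,0.043,0,0,0],[0,-0.053,0.087,0,0,0],[0,-0.075,0.134,0,0,0],[0,-0.094,0.181,0,0,0],[0,-0.11,0.23,0,0,0],[0,-0.122,0.28,0,0,0],[0,-0.13,0.331,0,0,0],[0,-0.135,0.382,0,0,0],[0,-0.136,0.433,0,0,0],[0,-0.135,0.472,0,0,0],[0,-0.135,0.472,0,0,0],[0,-0.135,0.472,0,0,0],[0,-0.135,0.472,0,0,0],[0,-0.135,0.472,0,0,0]]]'

```text
time_s: 12.1
tcp_pos: [0.7221, 0.0947, 0.2927]
eef_rot: [-0.991, 1.496, -1.493]
ft_force: [4.2, 4.2, 4.5]
opening: 0.0105
```

Run:
```python
from h import *
rep((105,40,155+137.8))
im=capture("side"); cv2.imwrite("pics/s5.png",cv2.resize(im[20:330,150:450,::-1],None,fx=1.9,fy=1.9,interpolation=2))
```

```text
12.1 tcp [0.7221 0.0947 0.2927] chest [113.7  40.3 292.7] F [4.2 4.2 4.5] op 0.0105 q [-0.53  0.52  0.55  1.17 -0.27  1.51 -0.42]
tool delta/0.25: [ 0.001 -0.    -0.035]
[-0.991  1.496 -1.493] [[-0.387, 0.002, 0.922], [-0.922, 0.003, -0.387], [-0.003, -1.0, 0.0]]
```

View pics/s5.png

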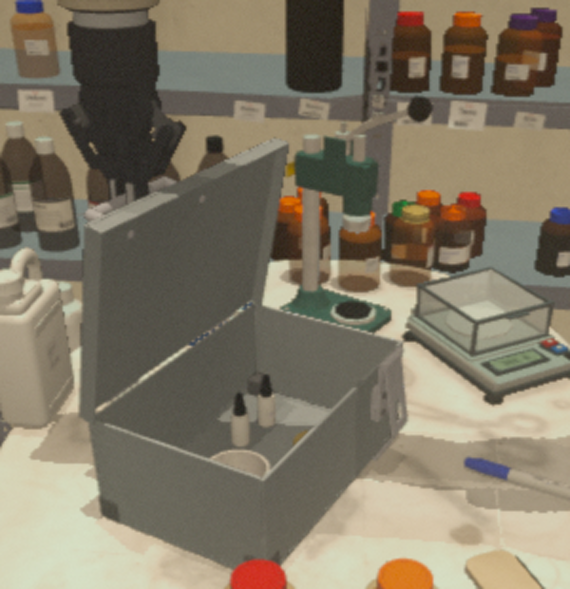

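The lid stands at about 79° and the hasp hangs in front. I'll open the fingers only a little, because the lid is close, and then back away upwards.

Emit:
arm_command --deltas '[[[0,0,0,0,0,0],[0,0,0,0,0,0],[0,0,0,0,0,0],[0,0,0,0,0,0],[0,0,0,0,0,0],[0,0,0,0,0,0]]]' --grip 32

```text
time_s: 12.65
tcp_pos: [0.7214, 0.0919, 0.2922]
eef_rot: [-0.993, 1.498, -1.498]
ft_force: [0.1, 0.7, 0.0]
opening: 0.0276
```

Emit:
arm_command --deltas '[[[0,-0.03,0,0,0,0],[0,-0.07,0,0,0,0],[0,-0.12,0,0,0,0],[0,-0.18,0,0,0,0],[0,-0.25,0,0,0,0],[0,-0.33,0,0,0,0],[0,-0.41,0,0,0,0],[0,-0.48,0,0,0,0],[0,-0.5,0,0,0,0],[0,-0.5,0,0,0,0],[0,-0.5,0,0,0,0],[0,-0.5,0,0,0,0]]]'

```text
time_s: 13.65
tcp_pos: [0.7213, 0.0922, 0.4161]
eef_rot: [-0.994, 1.498, -1.497]
ft_force: [0.0, 0.4, -0.0]
opening: 0.0277
```

Run:
```python
from h import *
rep()
im=capture("side"); cv2.imwrite("pics/s6.png",cv2.resize(im[0:400,130:450,::-1],None,fx=1.4,fy=1.4,interpolation=2))
```

```text
13.65 tcp [0.7213 0.0922 0.4161] chest [114.   37.6 416.1] F [ 0.   0.4 -0. ] op 0.0277 q [-0.48  0.54  0.57  0.9  -0.29  1.77 -0.44]
```

View pics/s6.png

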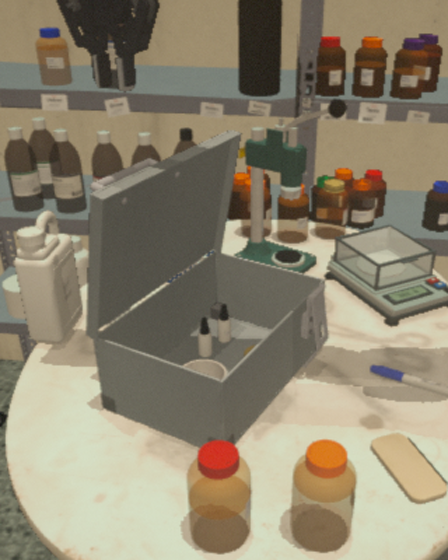

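The lid stands near upright with the gripper clear above it. The hasp hangs in front at (315,315), and the bottles and scraper are where they were. I'll hand the job in.

```bash
python3 -c "
from workcell import *
print(job_done())"
```

```text
the job is handed in; nothing more can be done
None
```

The chest is open and the job is handed in: the hasp hangs down the front and the lid stands at about 79° (1.38 rad). It took about 14 s of the 58 s allowed; the hand-in gave no verdict.

- **Hasp:** I gripped its tab by the sides, carried it over its arc to about 105° and let go. It fell forward, and the picture showed the lid still shut.
- **Lid:** I then gripped the handle bar, swung the lid up, released it and backed straight up about 0.12 m.
- **Last checks:** The final picture shows the lid standing and the hasp hanging in front. The bottles and scraper look unmoved. The wrist force is about 0 N, so the gripper is touching nothing.

I judged the hasp and lid angles from the arm's path and the pictures, as the joints can't be read directly. I saw no failed or conflicting checks. The top camera couldn't confirm the handle position before that grip because the arm blocked the view. The 11 mm finger opening on the 12 mm bar showed the grip had closed on it.

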